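# Wind the mainspring test stand and engage its clutch collar

## Robot

A 6-joint arm with a two-finger parallel gripper is mounted at the origin on a cart in front of the work surface, level with it; the furniture and walls round the work are solid. World frame = base frame: x ahead of the robot, y to its left, z up, the work surface at z = 0. Lengths are in m, angles in degrees, forces in N, time in s.
With the tool pointing down it reaches from about 0.275 to 0.75 m from the base axis. Payload 10.2 kg.
Tool frame: the origin (TCP) lies at the very end of the fingers, on their centre line; the grasp point (between the pads) lies 19 mm behind it (env.hold_point_z is the distance from the TCP to the grasp point, in m); z points along the fingers, y is the line along which they close (so a half turn about z gives the same grasp; the last joint's range is limited). The gripper opens to 88 mm and grips with 3 to 60 N. Pads are 18 mm wide; open, the fingers measure 123 mm over their backs; the gripper's body (75 mm by 187 mm) begins 45 mm behind the grasp point.
Start: joints at [-78.404, 17.928, 85.812, -0, 76.261, -12.8], TCP at [0.217, -0.478, 0.239] pointing down, gripper open.
Joint ranges: [-168.41, 168.41], [-55.51, 124.54], [10.69, 146.95], [-70.63, 250.63], [1, 178], [-165.06, 165.06]. Speed limits (degrees/s): [136.94, 136.94, 172.46, 180, 180, 180].

## Interface

Orientations are given as a 3x3 rotation matrix whose columns are the frame's x, y, z axes.
In Python, from rig import env gives the robot as it stands. The module is installed in compiled form; this text tells all that it offers.
- The arm moves only by the tool move_arm, never from a script. Its argument "steps" is a list of rows, each an object with "translation": the shift along the world's x, y, z in fractions of the full range, 1 being 50 cm, a list of three; "dr": the turn, a rotation vector about the world's x, y, z in parts of the range, where 1.0 means 360 degrees, a list of three; "gripper": the closure, from 0 (fully open) to 1 (shut). A call has 1 to 8 rows; each row is the pose to reach, as a shift and turn from the pose commanded when the call began; what a row does not reach only later rows make up. A row lasts 1/12 s, in which the tool goes at most 41.7 mm and 7.16 degrees, less where a joint would pass 70% of its speed; a pose out of reach is approached as far as the arm can. No shift or turn number may pass 1 either way. A call with a gripper value outside its range is refused whole. The fingers move at their own pace and stop on an object; the grip force is fixed at half the most. Time passes only in rows, so rows that repeat a pose let the fingers close. It gives the time, the measured TCP pose, the force, the opening and the grip force at its end, in the units of the state.
- env.sense(): the state, without advancing time (a new reading comes with each control period).
- env.grab_frame(name): name is "side" or "top"; returns (picture, depth): 480x640x3 uint8, red, green, blue; 480x640 float32, m along the optical axis (not along the pixel's ray), 0 where there is no reading.
- env.camera_model(name): a dict with "K" (3x3 intrinsics, pixels), "R" (3x3) and "t" (3): a world point X has camera coordinates R X + t. Camera axes: x right, y down, z forward; pixel columns grow to the right and rows downward; lengths in m; the calibration is good to about 2 mm. A picture is of the moment at which its call begins. camera_model takes no time and is no camera call.
- env.close_job(): hands the job in; it is judged then, once.
The state is a dict: "time": time; "q": joint angles; "joint_velocities": joint speeds; "joint_efforts": joint torques, N m; "eef_pos": TCP position; "tcp_rot": TCP orientation; "ft_force": force on the tool from outside, world axes, zero at the start; "ft_torque": the same for the moment, N m; "width": opening from 0.0 (shut) to 1.0 (fully open); "finger_force": force on a finger pad.
Only numpy, scipy, OpenCV 4.12 (cv2) and the standard library are available. Lean on these libraries where they do the work, as an engineer would, in place of code of your own. Each camera call takes 0.05 s, during which the arm holds its last target. There are 200 camera calls.

## Task

Get the blue mainspring test stand ready to run: wind its brass wing key clockwise (seen from above) up to its stop, which takes several partial turns, then turn the dark knurled collar clockwise until its hidden keyway drops over the pin, and push the collar down fully home. The collar is sprung, so finish while still holding it pushed home; do not let go. Leave the marker pen, the parts tin and the screwdriver beside the stand where they are.

Things in the scene. Friction and masses are not known exactly. Their poses are not given: they have to be found in the camera images.
- stand: Blue gear housing (74 x 190 mm, top 34 mm above the worktop) on a dark base plate 96 x 214 x 8 mm, fixed to the worktop. Origin: centre of its underside; y runs along its length: the wing key's upright axis stands at y = +58 mm, the collar's at y = -58 mm (both x = 0).
- winding_key (a joint): Turn of the brass wing key, rad: 0 unwound, grows as it turns clockwise seen from above, firm stop at 2.8. Turning takes about 0.07 to 0.11 N m. A pawl holds it where it is left. A red pointer under the wings, along the key's +x, meets the green stop post on the housing when the key is fully wound.
- key_grip (a point): Centre of the key's wings, on the key's axis, 67 mm above the worktop; it turns with the key: x points along the wings, y across them. Each round wing reaches 28 mm out from the axis; the wings are 9 mm thick, stand 54 to 80 mm above the worktop, and have free room below down to 42 mm.
- collar_top (a point): Centre of the dark knurled collar's top face, on its upright axis, 75 mm above the worktop while up; it rides up and down with the collar but does not turn (axes as the stand's). Collar: 44 mm in diameter (46 over the knurls), 25 mm high, a brass stub 12 mm wide stands 5 mm above its top; 16 mm free below it while up.
- collar_travel (a joint): How far the collar is down, m: 0 up, 0.009 fully home. A spring lifts it (2 N at the top, 7 N at home). Off the pin it stops at about 0.002. It turns easily either way under light push; its keyway cannot be seen and starts 0.4 to 1.4 rad short of the pin (turn clockwise from above). The pin enters within about 0.13 rad either side of true.
- marker: Black marker pen with a white band, 134 mm long, 12 mm thick, lying loose near one end of the stand. Origin: centre of its underside. To be left alone.
- parts_tin: Small round aluminium parts tin with a glazed lid, 47 mm wide, 14 mm high, loose near the other end of the stand. Origin: centre of its underside. To be left alone.
- screwdriver: Small steel screwdriver with a yellow ring, 100 mm long, 12 mm thick, lying loose behind the stand. Origin: centre of its underside. To be left alone.

How it is judged:
By the outcome, as a careful person would: the job done as asked, in the order asked, and still so for the second after the job is handed in, while the arm keeps its last pose, push and grip.
It also fails if it takes over 58 s, if anything falls off the work surface, if the arm or the gripper's body presses on something with over 40 N, if the wrist force passes 120 N, or if a joint passes its speed limit or range.

## Working session

There is one attempt and no reset: what is moved stays moved. The work goes in short steps, Python scripts to look and compute and a tool call to move; the robot and the scene stay as the last step left them, time stands still between calls to the robot, and variables do not carry over. Pictures are saved under pics/ and viewed, at most 10 in all, crops included, and the job is handed in when it is done.

Besides the shell and the picture viewer there is one more tool, called as name(argument=value, ...) on one line, values as JSON. move_arm: Moves the arm, as the interface text tells. Its arguments: {"type":"object","properties":{"steps":{"type":"array"}},"required":["steps"]}

```bash
mkdir -p pics; cat > h.py <<'E'
import numpy as np,cv2
from rig import env
def save(n,f):
    p,d=env.grab_frame(n); cv2.imwrite(f,p[:,:,::-1]); return p,d
def pts(n,d):
    m=env.camera_model(n);K,R,t=[np.array(m[k]) for k in("K","R","t")]
    v,u=np.mgrid[0:480,0:640]
    c=np.stack([(u-K[0,2])/K[0,0]*d,(v-K[1,2])/K[1,1]*d,d],-1)
    return (c-t.ravel())@R
def ray(n,u,v,z):
    m=env.camera_model(n);K,R,t=[np.array(m[k]) for k in("K","R","t")]
    o=-R.T@t.ravel();r=R.T@np.linalg.inv(K)@[u,v,1]
    return o+r*(z-o[2])/r[2]
E
python3 - <<'E'
from h import *
for n in("top","side"):
    p,d=save(n,f"pics/{n}0.png"); np.savez(f"{n}0",p=p,d=d)
    m=env.camera_model(n); print(n,-np.array(m["R"]).T@np.ravel(m["t"]),np.round(m["R"],2).tolist())
s=env.sense();print(s)
E
```

```text
top [ 0.49133375 -0.05885143  0.99062203] [[-0.02, -1.0, -0.02], [-1.0, 0.03, -0.03], [0.03, 0.02, -1.0]]
side [-0.00928741  0.77767051  0.64390223] [[-0.84, -0.54, 0.0], [-0.28, 0.42, -0.86], [0.47, -0.73, -0.5]]
{'time': 0.1, 'q': array([-7.84043814e+01,  1.79557880e+01,  8.58482316e+01,  2.48923773e-03,
        7.62598050e+01, -1.27987245e+01]), 'joint_velocities': array([-0.00329225, -0.12183994, -0.14074801,  0.00715655, -0.06093863,
       -0.01001104]), 'joint_efforts': array([ 2.07172816e-03, -4.02814364e+01, -2.52643096e+01,  6.94876676e-02,
        3.42046749e-02, -5.06963192e-05]), 'eef_pos': array([ 0.21679853, -0.47791995,  0.23823168]), 'tcp_rot': array([[ 9.10728741e-01,  4.13004997e-01, -1.82566303e-04],
       [ 4.13004937e-01, -9.10728122e-01,  1.09969667e-03],
       [ 2.87911955e-04, -1.07692615e-03, -9.99999379e-01]]), 'ft_force': array([ 0.57110204, -0.17548617,  0.09231506]), 'ft_torque': array([-0.00147381,  0.00476946,  0.04258346]), 'finger_force': 0.0, 'width': 1.0002388980410497}
```

View pics/top0.png

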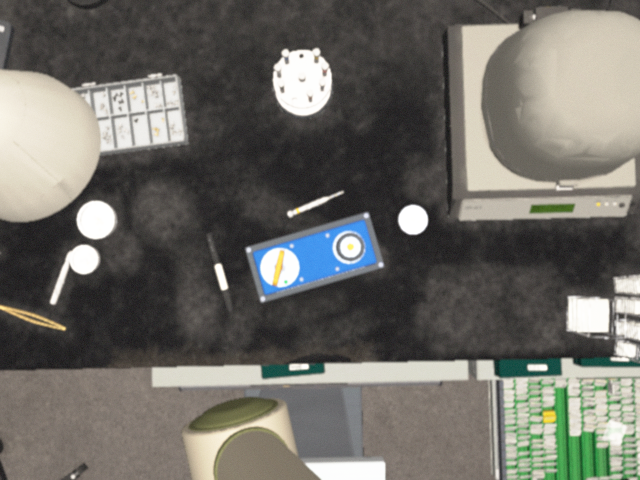

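View pics/side0.png

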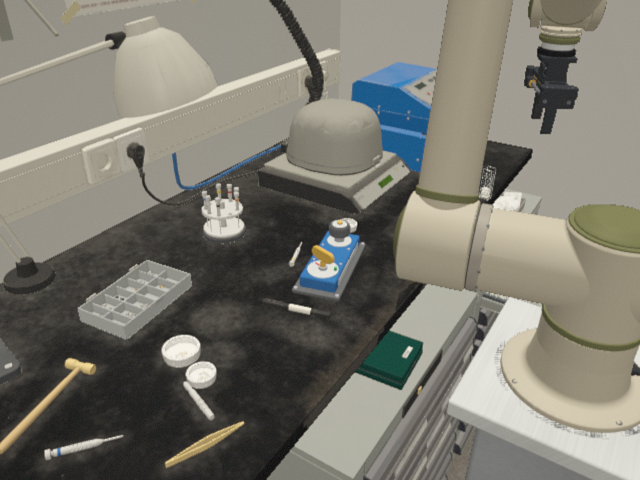

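The top view shows the stand with the key at about (279,266) and the collar at (349,247). The marker is to its left, the tin to its right (413,220), and the screwdriver behind it (315,205). Next I'll measure these.

```bash
python3 - <<'E'
from h import *
z=np.load("top0.npz");p,d=z["p"],z["d"]
hsv=cv2.cvtColor(p,cv2.COLOR_RGB2HSV)
roi=np.zeros((480,640),np.uint8);roi[200:310,235:395]=255
blue=cv2.inRange(hsv,(100,120,60),(125,255,255))&roi
c=max(cv2.findContours(blue,0,2)[0],key=cv2.contourArea)
r=cv2.minAreaRect(c);box=cv2.boxPoints(r)
B=np.array([ray("top",*b,.034) for b in box]);print("housing",B.round(4).tolist(),"ctr",B.mean(0),[np.linalg.norm(B[i]-B[(i+1)%4]) for i in range(4)])
e=B[1]-B[0] if np.linalg.norm(B[1]-B[0])>.12 else B[2]-B[1]
if e[1]<0:e=-e
e/=np.linalg.norm(e);C=B.mean(0);print("ydir",e,"key",C+.058*e,"collar",C-.058*e)
br=cv2.inRange(hsv,(15,120,90),(32,255,255));br[:, :262]=0;br[:,300:]=0;br[:240]=0;br[:295]=br[:295]
br[295:]=0
c=max(cv2.findContours(br,0,2)[0],key=cv2.contourArea);r=cv2.minAreaRect(c);print(r)
P=np.array([ray("top",*b,.075) for b in cv2.boxPoints(r)]);print(P.round(4).tolist(),P.mean(0))
X=pts("top",d)
print("depth brass z",np.median(X[br>0],0))
g=cv2.inRange(hsv,(240//2-65,0,0),(0,0,0))
for nm,lo,hi in(("red",(0,130,80),(8,255,255)),("red2",(172,130,80),(180,255,255)),("green",(40,60,40),(85,255,255))):
    m=cv2.inRange(hsv,lo,hi)&roi;v,u=np.nonzero(m);print(nm,len(u),[ray("top",a,b,.04).round(4).tolist() for a,b in list(zip(u,v))[:6]])
m=((X[...,2]>.065)&(X[...,2]<.09)&(roi>0));m[:,:320]=0;print("collar top",m.sum(),np.median(X[m],0),X[m].min(0),X[m].max(0))
im=cv2.resize(p[195:315,230:390],None,fx=5,fy=5,interpolation=2);cv2.imwrite("pics/c0.png",im[:,:,::-1])
E
```

```text
housing [[0.5009, 0.0474, 0.034], [0.5488, -0.1349, 0.034], [0.4782, -0.1532, 0.034], [0.4303, 0.0286, 0.034]] ctr [ 0.4895408  -0.05305172  0.034     ] [np.float64(0.1885148615274676), np.float64(0.07293696854535565), np.float64(0.18801779007804734), np.float64(0.07305028781292795)]
ydir [-0.25402974  0.96719641 -0.        ] key [0.47480707 0.00304567 0.034     ] collar [ 0.50427452 -0.10914911  0.034     ]
((278.3846130371094, 267.5769348144531), (5.295135974884033, 33.9280891418457), 11.309932708740234)
[[0.4499, 0.0117, 0.075], [0.5008, 0.0003, 0.075], [0.499, -0.0077, 0.075], [0.4481, 0.0038, 0.075]] [0.47444388 0.00200736 0.075     ]
depth brass z [0.4752074  0.00238601 0.07633381]
red 0 []
red2 0 []
green 8 [[0.4522, -0.0041, 0.04], [0.4521, -0.0057, 0.04], [0.4521, -0.0073, 0.04], [0.4506, -0.0041, 0.04], [0.4505, -0.0057, 0.04], [0.4505, -0.0073, 0.04]]
collar top 644 [ 0.50329295 -0.10862435  0.07253353] [ 0.48161035 -0.1310644   0.06574951] [ 0.52516725 -0.0873826   0.08301362]
```

View pics/c0.png

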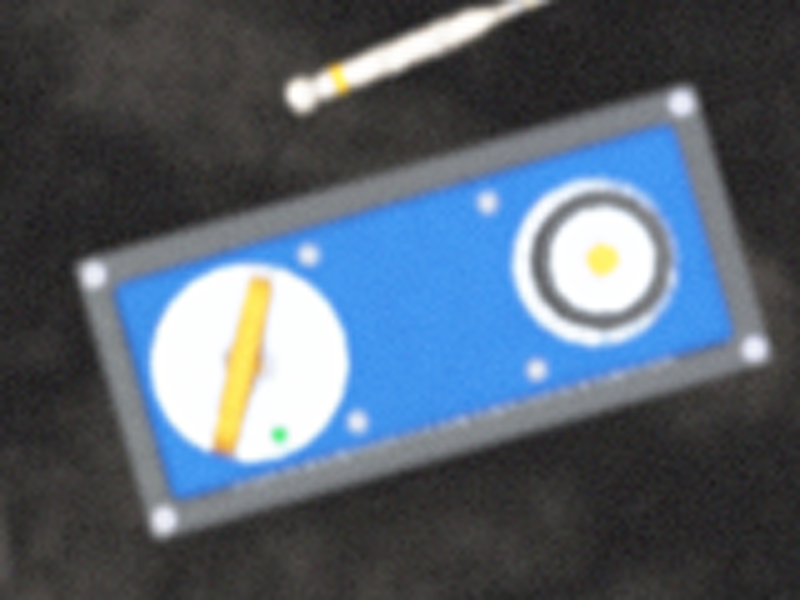

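The wings lie at about -13° from world x, and the key's axis is near (0.4748, 0.0025). The green post sits on the -x side. Starting with joint 6 near -77° lets one continuous grip cover the full wind. I'll move over while cross-checking the position in the side view.

```bash
python3 - <<'E'
from h import *
z=np.load("side0.npz");p,d=z["p"],z["d"]
hsv=cv2.cvtColor(p,cv2.COLOR_RGB2HSV)
br=cv2.inRange(hsv,(12,120,90),(32,255,255))
roi=np.zeros_like(br);roi[215:295,290:375]=255;br&=roi
n,l,s,c=cv2.connectedComponentsWithStats(br);
X=pts("side",d)
for i in range(1,n):
    if s[i,4]>8:print(s[i],c[i],ray("side",*c[i],.067),"stub",ray("side",*c[i],.079),np.median(X[l==i],0))
z=np.load("top0.npz");hsv=cv2.cvtColor(z["p"],cv2.COLOR_RGB2HSV)
br=cv2.inRange(hsv,(15,100,90),(35,255,255))[235:260,335:365];v,u=np.nonzero(br);print("top stub",ray("top",u.mean()+335,v.mean()+235,.08))
E
```

```text
[338 221   4   3  12] [339.5 222. ] [ 0.51396728 -0.12610689  0.067     ] stub [ 0.50308319 -0.10730764  0.079     ] [ 0.50264235 -0.10633196  0.07971063]
[312 245  22  22 255] [322.15294118 254.96862745] [0.47431959 0.00560793 0.067     ] stub [0.46426021 0.02166741 0.079     ] [0.4723413  0.00803602 0.06934171]
top stub [ 0.50409326 -0.10844138  0.08      ]
```

The rows are not in the units I measure in: shifts go in shares of 50 cm and turns go in shares of 360 degrees. I convert before sending: 0.296 m is 0.592, 0.08 m is 0.16, 56 degrees is 0.1556.

move_arm(steps=[{"translation":[0.04,0.074,0],"dr":[0,0,0.0194],"gripper":0},{"translation":[0.08,0.148,0],"dr":[0,0,0.0389],"gripper":0},{"translation":[0.12,0.222,0],"dr":[0,0,0.0583],"gripper":0},{"translation":[0.16,0.296,0],"dr":[0,0,0.0778],"gripper":0},{"translation":[0.2,0.37,0],"dr":[0,0,0.0972],"gripper":0},{"translation":[0.24,0.444,0],"dr":[0,0,0.1167],"gripper":0},{"translation":[0.28,0.518,0],"dr":[0,0,0.1361],"gripper":0},{"translation":[0.32,0.592,0],"dr":[0,0,0.1556],"gripper":0}])

```text
time: 0.77
eef_pos: [0.3757, -0.1829, 0.2387]
tcp_rot: [[0.161, 0.987, -0.0], [0.987, -0.161, 0.0], [0.0, -0.0, -1.0]]
ft_force: [1.7, -1.0, 0.2]
width: 0.996
finger_force: 0.0
```

Converted, 0.185 m is 0.37, 0.098 m is 0.196, 56 degrees is 0.1556.

move_arm(steps=[{"translation":[0.04,0.074,0],"dr":[0,0,0.0194],"gripper":0},{"translation":[0.08,0.148,0],"dr":[0,0,0.0389],"gripper":0},{"translation":[0.12,0.222,0],"dr":[0,0,0.0583],"gripper":0},{"translation":[0.16,0.296,0],"dr":[0,0,0.0778],"gripper":0},{"translation":[0.196,0.37,0],"dr":[0,0,0.0972],"gripper":0},{"translation":[0.196,0.37,0],"dr":[0,0,0.1167],"gripper":0},{"translation":[0.196,0.37,0],"dr":[0,0,0.1361],"gripper":0},{"translation":[0.196,0.37,0],"dr":[0,0,0.1556],"gripper":0}])

```text
time: 1.43
eef_pos: [0.4733, 0.001, 0.2383]
tcp_rot: [[-0.73, 0.684, -0.001], [0.684, 0.73, 0.0], [0.001, -0.001, -1.0]]
ft_force: [-0.1, -0.4, 0.2]
width: 1.004
finger_force: 0.0
```

Converted, -0.12 m is -0.24, -0.09 m is -0.18, 30.6 degrees is 0.085.

move_arm(steps=[{"translation":[0,0,-0.06],"dr":[0,0,0.0194],"gripper":0},{"translation":[0,0,-0.12],"dr":[0,0,0.0389],"gripper":0},{"translation":[0,0,-0.18],"dr":[0,0,0.0583],"gripper":0.2},{"translation":[0,0,-0.24],"dr":[0,0,0.0778],"gripper":0.3},{"translation":[0,0,-0.24],"dr":[0,0,0.085],"gripper":0.3},{"translation":[0,0,-0.24],"dr":[0,0,0.085],"gripper":0.3}])

```text
time: 1.93
eef_pos: [0.4725, 0.0003, 0.1173]
tcp_rot: [[-0.975, 0.224, -0.003], [0.224, 0.975, 0.001], [0.004, 0.0, -1.0]]
ft_force: [-1.1, -0.6, 0.3]
width: 0.722
finger_force: 0.0
```

```bash
python3 - <<'E'
from h import *
s=env.sense();print(s["eef_pos"],s["tcp_rot"].round(4),s["q"].round(1),s["ft_force"],s["ft_torque"],s["width"])
p,d=save("side","pics/s1.png")
cv2.imwrite("pics/s1c.png",cv2.resize(p[160:310,260:420],None,fx=4,fy=4)[:,:,::-1])
E
```

```text
[4.72505037e-01 2.76244432e-04 1.17267509e-01] [[-9.747e-01  2.235e-01 -3.400e-03]
 [ 2.235e-01  9.747e-01  9.000e-04]
 [ 3.500e-03  1.000e-04 -1.000e+00]] [-14.2  19.6 103.5  -0.   57.1 -91.3] [-1.08537978 -0.61297598  0.33861801] [ 0.06333595 -0.14164277 -0.03275674] 0.7216422322222759
```

View pics/s1c.png

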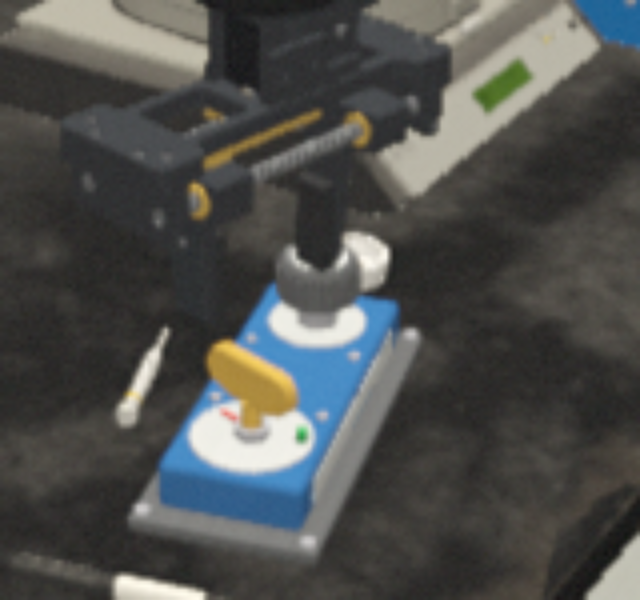

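The crop shows the open fingers above and behind the key, with the red pointer under the far wing at (228,413) and the green post at (300,435). I'll let it settle, then descend.

Converted, -0.01 m is -0.02.

move_arm(steps=[{"translation":[0,0,-0.02],"dr":[0,0,0],"gripper":0.3},{"translation":[0,0,-0.02],"dr":[0,0,0],"gripper":0.3},{"translation":[0,0,-0.02],"dr":[0,0,0],"gripper":0.3}])

```text
time: 2.23
eef_pos: [0.4733, 0.0001, 0.1087]
tcp_rot: [[-0.974, 0.226, -0.0], [0.226, 0.974, -0.0], [0.0, -0.0, -1.0]]
ft_force: [-0.6, -0.3, -0.4]
width: 0.701
finger_force: 0.0
```

Converted, -0.06 m is -0.12, 0.0027 m is 0.0054.

move_arm(steps=[{"translation":[0.003,0.0054,-0.04],"dr":[0,0,0],"gripper":0.4},{"translation":[0.003,0.0054,-0.08],"dr":[0,0,0],"gripper":0.5},{"translation":[0.003,0.0054,-0.12],"dr":[0,0,0],"gripper":0.6},{"translation":[0.003,0.0054,-0.12],"dr":[0,0,0],"gripper":0.7},{"translation":[0.003,0.0054,-0.12],"dr":[0,0,0],"gripper":0.7},{"translation":[0.003,0.0054,-0.12],"dr":[0,0,0],"gripper":0.7}])

```text
time: 2.73
eef_pos: [0.4755, 0.0026, 0.0499]
tcp_rot: [[-0.974, 0.225, 0.002], [0.225, 0.974, -0.0], [-0.002, -0.0, -1.0]]
ft_force: [-0.1, 0.4, -0.0]
width: 0.3
finger_force: 0.0
```

move_arm(steps=[{"translation":[0,0,0],"dr":[0,0,0],"gripper":1},{"translation":[0,0,0],"dr":[0,0,0],"gripper":1},{"translation":[0,0,0],"dr":[0,0,0],"gripper":1},{"translation":[0,0,0],"dr":[0,0,0],"gripper":1},{"translation":[0,0,0],"dr":[0,0,0],"gripper":1},{"translation":[0,0,0],"dr":[0,0,0],"gripper":1}])

```text
time: 3.23
eef_pos: [0.4755, 0.0036, 0.0496]
tcp_rot: [[-0.974, 0.226, 0.002], [0.226, 0.974, 0.001], [-0.002, 0.002, -1.0]]
ft_force: [1.8, 7.0, 2.8]
width: 0.107
finger_force: 30.0
```

```bash
cat > s.py <<'E'
from h import *
s=env.sense();R=s["tcp_rot"];print(s["time"],s["eef_pos"].round(4),"psi",np.degrees(np.arctan2(R[1,0],R[0,0])).round(1),s["q"].round(1),s["ft_force"].round(2),s["ft_torque"].round(3),s["width"],s["finger_force"])
E
python3 s.py
```

```text
3.2333 [0.4755 0.0036 0.0496] psi 167.0 [-1.380e+01  2.620e+01  1.063e+02  1.000e-01  4.730e+01 -9.080e+01] [1.83 7.   2.78] [ 1.195e+00 -4.300e-01  1.000e-03] 0.10661540255014708 30.00059397832956
```

Gripped at a 9.4 mm opening. The +7 N in y means the axis is about 1 mm further in +y, so I'll correct that and begin winding.

Converted, 0.001 m is 0.002, 0.0002 m is 0.0004, -30 degrees is -0.0833.

move_arm(steps=[{"translation":[0.0004,0.002,0],"dr":[0,0,0],"gripper":1},{"translation":[0.0004,0.002,0],"dr":[0,0,-0.0111],"gripper":1},{"translation":[0.0004,0.002,0],"dr":[0,0,-0.025],"gripper":1},{"translation":[0.0004,0.002,0],"dr":[0,0,-0.0389],"gripper":1},{"translation":[0.0004,0.002,0],"dr":[0,0,-0.0528],"gripper":1},{"translation":[0.0004,0.002,0],"dr":[0,0,-0.0667],"gripper":1},{"translation":[0.0004,0.002,0],"dr":[0,0,-0.075],"gripper":1},{"translation":[0.0004,0.002,0],"dr":[0,0,-0.0833],"gripper":1}])

```text
time: 3.9
eef_pos: [0.4753, 0.0031, 0.0495]
tcp_rot: [[-0.73, 0.684, 0.001], [0.684, 0.73, -0.001], [-0.001, -0.001, -1.0]]
ft_force: [-2.7, -4.6, 6.5]
width: 0.102
finger_force: 30.0
```

```bash
python3 s.py
```

```text
3.9 [0.4753 0.0031 0.0495] psi 136.9 [-1.370e+01  2.630e+01  1.063e+02 -1.000e-01  4.740e+01 -6.060e+01] [-2.66 -4.61  6.48] [-0.709  0.378  0.105] 0.10209246481082017 29.999989855277818
```

Winding works, with torque at 0.105 N m. Continuing.

Converted, -0.0005 m is -0.001, -0.0003 m is -0.0006, -40 degrees is -0.1111.

move_arm(steps=[{"translation":[-0.0006,-0.001,0],"dr":[0,0,-0.0139],"gripper":1},{"translation":[-0.0006,-0.001,0],"dr":[0,0,-0.0278],"gripper":1},{"translation":[-0.0006,-0.001,0],"dr":[0,0,-0.0417],"gripper":1},{"translation":[-0.0006,-0.001,0],"dr":[0,0,-0.0556],"gripper":1},{"translation":[-0.0006,-0.001,0],"dr":[0,0,-0.0694],"gripper":1},{"translation":[-0.0006,-0.001,0],"dr":[0,0,-0.0833],"gripper":1},{"translation":[-0.0006,-0.001,0],"dr":[0,0,-0.0972],"gripper":1},{"translation":[-0.0006,-0.001,0],"dr":[0,0,-0.1111],"gripper":1}])

```text
time: 4.57
eef_pos: [0.4745, 0.0027, 0.0495]
tcp_rot: [[-0.118, 0.993, -0.001], [0.993, 0.118, -0.001], [-0.001, -0.001, -1.0]]
ft_force: [-6.5, -5.2, 8.4]
width: 0.102
finger_force: 30.0
```

Converted, -40 degrees is -0.1111.

move_arm(steps=[{"translation":[0,0,0],"dr":[0,0,-0.0139],"gripper":1},{"translation":[0,0,0],"dr":[0,0,-0.0278],"gripper":1},{"translation":[0,0,0],"dr":[0,0,-0.0417],"gripper":1},{"translation":[0,0,0],"dr":[0,0,-0.0556],"gripper":1},{"translation":[0,0,0],"dr":[0,0,-0.0694],"gripper":1},{"translation":[0,0,0],"dr":[0,0,-0.0833],"gripper":1},{"translation":[0,0,0],"dr":[0,0,-0.0972],"gripper":1},{"translation":[0,0,0],"dr":[0,0,-0.1111],"gripper":1}])

```text
time: 5.23
eef_pos: [0.4737, 0.0029, 0.0494]
tcp_rot: [[0.548, 0.837, -0.003], [0.837, -0.548, -0.001], [-0.002, -0.002, -1.0]]
ft_force: [-9.7, -3.3, 13.2]
width: 0.106
finger_force: 30.0
```

```bash
python3 s.py
```

```text
5.2333 [0.4737 0.0029 0.0494] psi 56.8 [-1.380e+01  2.620e+01  1.064e+02 -1.000e-01  4.750e+01  1.950e+01] [-9.72 -3.26 13.16] [-0.507  1.547  0.118] 0.1056274427116392 29.999937188986223
```

Converted, -0.001 m is -0.002, 0.0008 m is 0.0016, -38 degrees is -0.1056.

move_arm(steps=[{"translation":[-0.002,-0.0006,0.0016],"dr":[0,0,-0.0139],"gripper":1},{"translation":[-0.002,-0.0006,0.0016],"dr":[0,0,-0.0278],"gripper":1},{"translation":[-0.002,-0.0006,0.0016],"dr":[0,0,-0.0417],"gripper":1},{"translation":[-0.002,-0.0006,0.0016],"dr":[0,0,-0.0556],"gripper":1},{"translation":[-0.002,-0.0006,0.0016],"dr":[0,0,-0.0694],"gripper":1},{"translation":[-0.002,-0.0006,0.0016],"dr":[0,0,-0.0833],"gripper":1},{"translation":[-0.002,-0.0006,0.0016],"dr":[0,0,-0.0944],"gripper":1},{"translation":[-0.002,-0.0006,0.0016],"dr":[0,0,-0.1056],"gripper":1}])

```text
time: 5.9
eef_pos: [0.4731, 0.0031, 0.0496]
tcp_rot: [[0.946, 0.325, -0.002], [0.325, -0.946, -0.0], [-0.002, -0.0, -1.0]]
ft_force: [-5.8, -2.6, 3.1]
width: 0.136
finger_force: 38.9
```

```bash
python3 s.py
```

```text
5.9 [0.4731 0.0031 0.0496] psi 18.9 [-1.380e+01  2.610e+01  1.065e+02 -1.000e-01  4.740e+01  5.730e+01] [-5.85 -2.59  3.08] [-0.275  0.876  1.004] 0.1360074665755497 38.947839718312025
```

Torque jumped to about 1 N m and the fingers are being spread, so the stop is reached. I'll ease back, release, rise and check.

Converted, 6 degrees is 0.0167.

move_arm(steps=[{"translation":[0,0,0],"dr":[0,0,0.0083],"gripper":1},{"translation":[0,0,0],"dr":[0,0,0.0167],"gripper":1},{"translation":[0,0,0],"dr":[0,0,0.0167],"gripper":1}])

```text
time: 6.15
eef_pos: [0.4731, 0.0031, 0.0496]
tcp_rot: [[0.905, 0.425, -0.002], [0.425, -0.905, -0.0], [-0.002, -0.001, -1.0]]
ft_force: [-4.5, 0.7, 3.4]
width: 0.116
finger_force: 30.3
```

```bash
python3 s.py
```

```text
6.15 [0.4731 0.0031 0.0496] psi 25.2 [-13.8  26.1 106.6  -0.   47.4  51. ] [-4.48  0.75  3.42] [0.099 0.71  0.43 ] 0.11618695666532529 30.271541972178966
```

Torque is still 0.43 N m against the stop. Releasing and rising.

Converted, -0.09 m is -0.18, 0.08 m is 0.16, 18 degrees is 0.05.

move_arm(steps=[{"translation":[0,0,0],"dr":[0,0,0],"gripper":0.5},{"translation":[0,0,0],"dr":[0,0,0],"gripper":0.5},{"translation":[0,0,0],"dr":[0,0,0],"gripper":0.5},{"translation":[0,0,0.06],"dr":[0,0,0],"gripper":0.5},{"translation":[0,0,0.12],"dr":[0,0,0],"gripper":0.5},{"translation":[0,-0.06,0.16],"dr":[0,0,0.0167],"gripper":0.3},{"translation":[0.03,-0.12,0.16],"dr":[0,0,0.0333],"gripper":0.1},{"translation":[0.046,-0.18,0.16],"dr":[0,0,0.05],"gripper":0}])

```text
time: 6.82
eef_pos: [0.4982, -0.0884, 0.1312]
tcp_rot: [[0.728, 0.686, 0.004], [0.686, -0.728, -0.002], [0.002, 0.004, -1.0]]
ft_force: [-0.3, -0.3, -1.3]
width: 0.703
finger_force: 0.0
```

Converted, -0.022 m is -0.044, 0.008 m is 0.016, 15 degrees is 0.0417.

move_arm(steps=[{"translation":[0.016,-0.044,0],"dr":[0,0,0.0167],"gripper":0},{"translation":[0.016,-0.044,0],"dr":[0,0,0.0333],"gripper":0},{"translation":[0.016,-0.044,0],"dr":[0,0,0.0417],"gripper":0},{"translation":[0.016,-0.044,0],"dr":[0,0,0.0417],"gripper":0},{"translation":[0.016,-0.044,0],"dr":[0,0,0.0417],"gripper":0}])

```text
time: 7.23
eef_pos: [0.5048, -0.109, 0.1296]
tcp_rot: [[0.532, 0.847, 0.0], [0.847, -0.532, -0.0], [0.0, 0.0, -1.0]]
ft_force: [-0.4, -1.0, -0.3]
width: 0.998
finger_force: 0.0
```

```bash
python3 s.py; python3 - <<'E'
from h import *
p,d=save("side","pics/s2.png")
cv2.imwrite("pics/s2c.png",cv2.resize(p[160:310,260:420],None,fx=4,fy=4,interpolation=2)[:,:,::-1])
E
```

```text
7.2333 [ 0.5048 -0.109   0.1296] psi 57.9 [-25.2  23.4  95.6   0.   61.    6.9] [-0.4  -0.97 -0.31] [-0.043 -0.085  0.066] 0.9977170996403976 0.0
```

View pics/s2c.png

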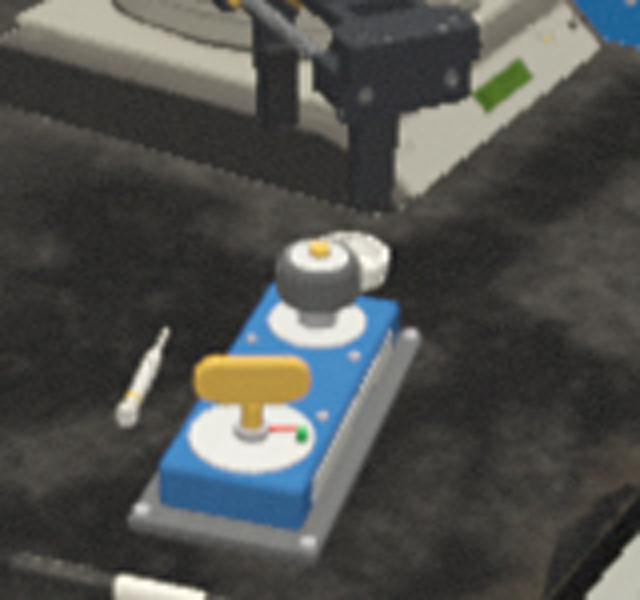

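The red pointer at (285,428) now meets the green post at (302,435), so the key is fully wound. Next is the descent around the collar.

Converted, -0.077 m is -0.154, -0.0015 m is -0.003.

move_arm(steps=[{"translation":[-0.003,0.002,-0.06],"dr":[0,0,0],"gripper":0},{"translation":[-0.003,0.002,-0.12],"dr":[0,0,0],"gripper":0},{"translation":[-0.003,0.002,-0.154],"dr":[0,0,0],"gripper":0.2},{"translation":[-0.003,0.002,-0.154],"dr":[0,0,0],"gripper":0.35},{"translation":[-0.003,0.002,-0.154],"dr":[0,0,0],"gripper":0.35},{"translation":[-0.003,0.002,-0.154],"dr":[0,0,0],"gripper":1},{"translation":[-0.003,0.002,-0.154],"dr":[0,0,0],"gripper":1},{"translation":[-0.003,0.002,-0.154],"dr":[0,0,0],"gripper":1}])

```text
time: 7.95
eef_pos: [0.5038, -0.1082, 0.0537]
tcp_rot: [[0.53, 0.848, 0.002], [0.848, -0.53, -0.001], [0.0, 0.002, -1.0]]
ft_force: [-0.2, -0.1, 0.6]
width: 0.569
finger_force: 0.0
```

```bash
python3 s.py
```

```text
7.95 [ 0.5038 -0.1082  0.0537] psi 58.0 [-25.2  29.7  99.4   0.   50.8   6.8] [-0.18 -0.06  0.59] [-0.041 -0.051 -0.049] 0.5692997353400742 0.0
```

move_arm(steps=[{"translation":[0,0,0],"dr":[0,0,0],"gripper":1},{"translation":[0,0,0],"dr":[0,0,0],"gripper":1},{"translation":[0,0,0],"dr":[0,0,0],"gripper":1}])

```text
time: 8.2
eef_pos: [0.5038, -0.1083, 0.0532]
tcp_rot: [[0.53, 0.848, 0.002], [0.848, -0.53, -0.001], [0.0, 0.002, -1.0]]
ft_force: [1.2, -0.9, 2.4]
width: 0.488
finger_force: 30.0
```

```bash
python3 s.py
```

```text
8.2 [ 0.5038 -0.1083  0.0532] psi 58.0 [-25.2  29.8  99.4   0.   50.7   6.8] [ 1.18 -0.94  2.4 ] [-0.139 -0.327  0.033] 0.4877539530312993 29.990039357433034
```

Converted, -0.003 m is -0.006, -0.002 m is -0.004.

move_arm(steps=[{"translation":[0,0,-0.002],"dr":[0,0,0],"gripper":1},{"translation":[0,0,-0.004],"dr":[0,0,0],"gripper":1},{"translation":[0,0,-0.006],"dr":[0,0,0],"gripper":1},{"translation":[0,0,-0.006],"dr":[0,0,0],"gripper":1},{"translation":[0,0,-0.006],"dr":[0,0,0],"gripper":1}])

```text
time: 8.62
eef_pos: [0.5039, -0.1083, 0.0507]
tcp_rot: [[0.53, 0.848, 0.002], [0.848, -0.53, -0.001], [0.0, 0.002, -1.0]]
ft_force: [0.1, 0.3, 13.1]
width: 0.488
finger_force: 30.0
```

```bash
python3 s.py
```

```text
8.6167 [ 0.5039 -0.1083  0.0507] psi 58.0 [-25.2  30.   99.5   0.   50.4   6.8] [ 0.13  0.26 13.14] [ 0.111  0.279 -0.029] 0.4883691067362801 30.016029619005167
```

It's seated on the pin with 13 N. Turning clockwise in small increments.

Converted, -24 degrees is -0.0667.

move_arm(steps=[{"translation":[0,0,0],"dr":[0,0,-0.0139],"gripper":1},{"translation":[0,0,0],"dr":[0,0,-0.0278],"gripper":1},{"translation":[0,0,0],"dr":[0,0,-0.0417],"gripper":1},{"translation":[0,0,0],"dr":[0,0,-0.0556],"gripper":1},{"translation":[0,0,0],"dr":[0,0,-0.0667],"gripper":1},{"translation":[0,0,0],"dr":[0,0,-0.0667],"gripper":1}])

```text
time: 9.12
eef_pos: [0.5038, -0.1083, 0.0499]
tcp_rot: [[0.83, 0.557, 0.001], [0.557, -0.83, -0.001], [0.001, 0.001, -1.0]]
ft_force: [3.5, -0.0, 3.7]
width: 0.486
finger_force: 30.0
```

```bash
python3 s.py
```

```text
9.1167 [ 0.5038 -0.1083  0.0499] psi 33.9 [-25.2  30.1  99.5   0.   50.3  31. ] [ 3.55 -0.01  3.71] [-0.195 -0.476 -0.057] 0.4859599529198338 29.991787924664095
```

The force fell to the spring's own value (3.7 N at 3.3 mm), so the keyway may be on the pin. Pushing to test.

Converted, -0.003 m is -0.006, -0.001 m is -0.002.

move_arm(steps=[{"translation":[0,0,-0.002],"dr":[0,0,0],"gripper":1},{"translation":[0,0,-0.004],"dr":[0,0,0],"gripper":1},{"translation":[0,0,-0.006],"dr":[0,0,0],"gripper":1},{"translation":[0,0,-0.006],"dr":[0,0,0],"gripper":1}])

```text
time: 9.45
eef_pos: [0.5038, -0.1082, 0.0467]
tcp_rot: [[0.828, 0.561, 0.001], [0.561, -0.828, -0.001], [0.001, 0.001, -1.0]]
ft_force: [4.0, -1.6, 5.8]
width: 0.493
finger_force: 30.0
```

```bash
python3 s.py
```

```text
9.45 [ 0.5038 -0.1082  0.0467] psi 34.1 [-25.2  30.4  99.6   0.   49.9  30.7] [ 4.01 -1.6   5.77] [-0.243 -0.589  0.051] 0.4934534743941613 29.994050248876647
```

That gives 6.5 mm down at 5.8 N, which is the spring only, so the keyway is over the pin. Pushing home with some preload.

Converted, -0.004 m is -0.008, -0.001 m is -0.002.

move_arm(steps=[{"translation":[0,0,-0.002],"dr":[0,0,0],"gripper":1},{"translation":[0,0,-0.004],"dr":[0,0,0],"gripper":1},{"translation":[0,0,-0.006],"dr":[0,0,0],"gripper":1},{"translation":[0,0,-0.008],"dr":[0,0,0],"gripper":1},{"translation":[0,0,-0.008],"dr":[0,0,0],"gripper":1},{"translation":[0,0,-0.008],"dr":[0,0,0],"gripper":1}])

```text
time: 9.95
eef_pos: [0.5039, -0.1083, 0.0441]
tcp_rot: [[0.828, 0.561, 0.002], [0.561, -0.828, -0.001], [0.001, 0.002, -1.0]]
ft_force: [-2.6, 1.1, 22.0]
width: 0.491
finger_force: 30.0
```

```bash
python3 s.py
```

```text
9.95 [ 0.5039 -0.1083  0.0441] psi 34.1 [-25.2  30.6  99.7  -0.   49.6  30.7] [-2.62  1.09 21.98] [ 0.201  0.422 -0.028] 0.4911329530514108 30.04210310052258
```

Travel is 9.1 mm and the force rose to 22 N, so it is bottomed. I'll hold briefly and check the scene.

move_arm(steps=[{"translation":[0,0,0],"dr":[0,0,0],"gripper":1},{"translation":[0,0,0],"dr":[0,0,0],"gripper":1},{"translation":[0,0,0],"dr":[0,0,0],"gripper":1},{"translation":[0,0,0],"dr":[0,0,0],"gripper":1},{"translation":[0,0,0],"dr":[0,0,0],"gripper":1},{"translation":[0,0,0],"dr":[0,0,0],"gripper":1}])

```text
time: 10.45
eef_pos: [0.5038, -0.1083, 0.0441]
tcp_rot: [[0.828, 0.561, 0.002], [0.561, -0.828, -0.001], [0.001, 0.002, -1.0]]
ft_force: [-2.1, 0.8, 20.8]
width: 0.494
finger_force: 30.0
```

```bash
python3 s.py; python3 - <<'E'
from h import *
p,d=save("side","pics/s3.png")
cv2.imwrite("pics/s3c.png",cv2.resize(p[180:330,250:410],None,fx=4,fy=4,interpolation=2)[:,:,::-1])
E
```

```text
10.45 [ 0.5038 -0.1083  0.0441] psi 34.1 [-25.2  30.6  99.7  -0.   49.6  30.7] [-2.15  0.76 20.76] [0.172 0.372 0.011] 0.49388773492033367 30.041898557392415
```

View pics/s3c.png

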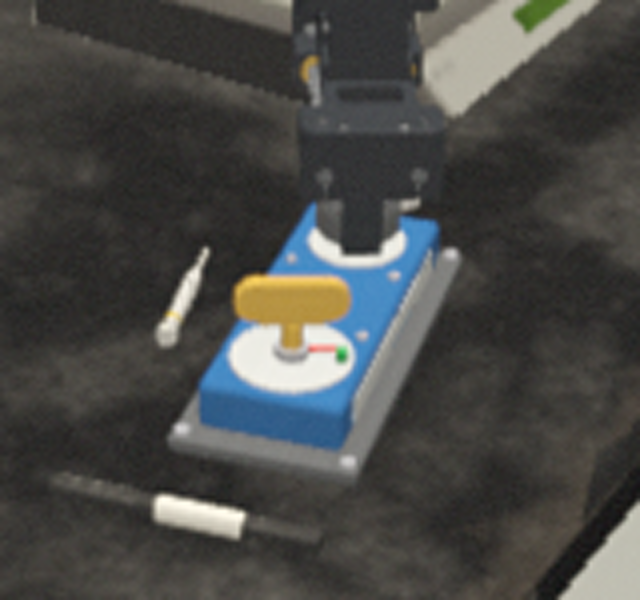

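The collar is held down at (360,230), the pointer is still at the post (340,352), and the marker and screwdriver haven't moved. Handing in.

```bash
python3 -c "
from rig import env
print(env.close_job())"
```

```text
the job is handed in; nothing more can be done
None
```

The key is wound to its stop and the collar, keyed over its pin, was still held fully home (9.1 mm down, about 21 N) at hand-in; the marker and screwdriver look unmoved, and the tin, mostly hidden in the last picture, was never approached.

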